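Set and lock a cam clamp on a board

TASK

Clamp the small board in the cam clamp. First turn the round knob on the nose of the clamp (its nut) until the cam lever starts to bite on the board about half-way through its swing, then flip the lever down until it is fully home and let go; too loose will not hold the board and much too tight bruises it. Leave the board where it lies under the foot and leave the other things on the table alone.

Things in the scene. Friction and masses are not known exactly. Their poses are not given: they have to be found in the camera images.
- clamp: the cam clamp, fixed to the table: plywood base 130x235x12 mm, origin on the table at x = 0, y = 0 (base spans y -102 to +132 mm). Its +y axis points from the lever end to the knob end, z up. A dark steel fork, 50 mm wide (x), stands at y = -75 to -29 mm, up to z = 133 mm. The eccentric of the cam lever in it drives a level arm down onto the board
- press_arm: the level aluminium arm (32 mm wide, 18 mm thick, y = -71 to +91 mm), origin mid-thickness over the clamp's origin, 87 mm up with the lever open. At y = +75 mm it carries a threaded stud with a 28 mm rubber foot, which counts as part of it. The foot's height is not measured: at the start, with the lever open, it is 15 to 22.5 mm above the board, always too loose
- knob_top (a point): top centre of the black round knob's grip, 136 mm up (this point is fixed to the base; the knob itself goes down with the arm). The knob is a nut captive on the arm: vertical axis, 46 mm diameter, grip 24 mm tall, the stud's end shows above it. Clockwise from above lowers the foot by 3 mm per rad, at least 2 rad more than as found. It turns stiffly (0.25 Nm) and stays put
- lever_pivot (a point): centre of the cam lever's level hinge, at y = -68 mm, z = 121 mm of the clamp; the axis is the clamp's x axis. The lever is a straight steel bar 14 mm wide (x), 10 mm thick, ending in a black paddle 28 mm wide, 12 mm thick, 52 to 92 mm from the axis. It moves with 0.14 Nm (2 N at the paddle) and stays where it is left unless the foot presses hard with the lever short of centre
- lever (a joint): cam lever angle a, rad: at 0 (open) 80 deg above level, leaning to the clamp's -y; grows as it is pushed over and down to -y; half-way 0.78, over centre 1.40, home on its stop 1.55. It lowers the arm by 16 cos p + sqrt(35^2 - (16 sin p)^2) - 34 mm, p = 1.4 - a (13 mm half-way, 17 at home). On the board the foot gives 11.6 N per mm; a bite at half-way ends at about 50 N when home
- board: the brown board to be clamped, 55x120x18 mm, origin at the centre of its underside, lying flat on the base under the foot, its long side along the clamp's x axis and against a low wooden fence
- sanding_block: bystander: sanding block 62x111x32 mm, origin at centre of underside
- glue_bottle: bystander: glue bottle, 60 mm across, 174 mm tall, origin at centre of underside
- tape_measure: bystander: tape measure 35x93x66 mm, origin at centre of underside
- hex_key: bystander: hex key 40x105x9 mm, origin at centre of underside
- pencil: bystander: flat carpenter's pencil 178 mm long, origin at centre of underside
Mind the look-alikes: they are no part of the job. What is shaped like the board but orange or turquoise is not meant.

How it is judged:
By the outcome, as a careful person would: the job done as asked, in the order asked, and still so for the second after the job is handed in, with the robot touching nothing.
It also fails if it takes over 66 s, if anything falls off the work surface, if the arm or the gripper's body presses on something with over 40 N, if the wrist force passes 120 N, or if a joint passes its speed limit or range.

ROBOT

A 7-joint arm with a two-finger parallel gripper is mounted at the origin on the work surface; the furniture and walls round the work are solid. World frame = base frame: x ahead of the robot, y to its left, z up, the work surface at z = 0. Lengths are in m, angles in rad, forces in N, time in s.
With the tool pointing down it reaches from about 0.425 to 0.925 m from the base axis. Payload 6.8 kg.
Tool frame: the origin (TCP) lies at the very end of the fingers, on their centre line; the grasp point (between the pads) lies 19 mm behind it; z points along the fingers, y is the line along which they close (so a half turn about z gives the same grasp; the last joint's range is limited). The gripper opens to 85 mm and grips with 20 to 120 N. Pads are 22 mm wide; open, the fingers measure 114 mm over their backs; the gripper's body (76 mm by 85 mm) begins 54 mm behind the grasp point. The pads swing forward as they close: fully open they stand 13 mm farther back than shut.
Start: joints at [-1.313, 0.477, 0.022, 1.555, -0.011, 1.109, -0.083], TCP at [0.241, 0.63, 0.231] pointing down, gripper open.
Joint ranges: [-2.96, 2.96], [-0.34, 2.1], [-1.41, 1.46], [0.24, 2.44], [-1.37, 4.51], [0.17, 1.92], [-2.96, 2.96]. Speed limits (rad/s): [2.39, 2.39, 3.14, 3.14, 3.14, 3.14, 3.14].

INTERFACE

Orientations are given as a unit quaternion [w, x, y, z].
In Python, from station import bot gives the robot as it stands. The module is installed in compiled form; this text tells all that it offers.
- The arm moves only by the shell command python3 -m jog 'ROWS' [OPENING] [FORCE]. ROWS is JSON, a list of rows, each a list of 4 numbers: the shift along the tool's x, y, z in cm, then the turn about the tool's z in rad. In form: [[x, y, z, spin], ...]. A call has 1 to 20 rows; each row is the pose to reach, as a shift and turn from the pose commanded when the call began, along the tool's axes at that moment; what a row does not reach only later rows make up. A row lasts 1/12 s, in which the tool goes at most 41.7 mm and 7.16 degrees, less where a joint would pass 70% of its speed; a pose out of reach is approached as far as the arm can. A call with a gripper value outside its range is refused whole. OPENING is the closure, from -1 (fully open) to 1 (shut), set as the call begins (- or left out, the last holds). The fingers move at their own pace and stop on an object; FORCE is the grip in N (left out, the last holds). Time passes only in rows, so rows that repeat a pose let the fingers close. It gives the time, the measured TCP pose, the force, the opening and the grip force at its end, in the units of the state.
- bot.get_obs(): the state, without advancing time (a new reading comes with each control period).
- bot.read_camera(name): name is "scene" or "top" or "wrist"; returns a dict with "pixels" (384x512x3 uint8, red, green, blue), "depth" (384x512 float32, m along the optical axis (not along the pixel's ray), 0 where there is no reading), "fovy" (degrees; the focal length in pixels is half the picture's height over the tangent of half this angle, whatever the lens; pixels are square), "cx", "cy" (the principal point, pixels), "pose" (4x4, takes a point from camera to world coordinates). Camera axes: x right, y down, z forward; pixel columns grow to the right and rows downward; lengths in m; the calibration is good to about 2 mm. The wrist camera is an equidistant fisheye: a pixel r from the principal point sees the ray r / f radians off the axis. A picture is of the moment at which its call begins.
- bot.hand_in(): hands the job in; it is judged then, once.
The state is a dict: "t": time; "q": joint angles; "joint_vel": joint speeds; "joint_torque": joint torques, N m; "eef_pos": TCP position; "tool_rot": TCP orientation; "contact_force": force on the tool from outside, world axes, zero at the start; "torque": the same for the moment, N m; "gripper_width": opening from 0.0 (shut) to 1.0 (fully open); "grasp_force": force on a finger pad.
Only numpy, scipy, OpenCV 4.12 (cv2) and the standard library are available. Lean on these libraries where they do the work, as an engineer would, in place of code of your own. Each camera call takes 0.05 s, during which the arm holds its last target. There are 200 camera calls.

## Working session

There is one attempt and no reset: what is moved stays moved. The work goes in short steps, Python scripts to look and compute and a shell command to move; the robot and the scene stay as the last step left them, time stands still between calls to the robot, and variables do not carry over. Pictures are saved under pics/ and viewed, at most 10 in all, crops included, and the job is handed in when it is done.

```bash
mkdir -p pics; cat > h.py <<'E'
import numpy as np, cv2
from station import bot
def cam(n,save=None):
    c=bot.read_camera(n)
    if save: cv2.imwrite('pics/'+save,c['pixels'][:,:,::-1])
    return c
def cloud(c):
    h,w=c['depth'].shape; f=h/2/np.tan(np.radians(c['fovy'])/2)
    u,v=np.meshgrid(np.arange(w),np.arange(h)); d=c['depth']
    P=np.stack([(u-c['cx'])/f*d,(v-c['cy'])/f*d,d],-1)
    return P@c['pose'][:3,:3].T+c['pose'][:3,3]
E
python3 - <<'E'
from h import *
a=cam('scene');b=cam('top')
np.savez('s.npz',p=a['pixels'],P=cloud(a)); np.savez('t.npz',p=b['pixels'],P=cloud(b))
im=np.hstack([a['pixels'],b['pixels']])[:,:,::-1]
cv2.imwrite('pics/a.png',cv2.resize(a['pixels'][:,:,::-1],(800,600))); cv2.imwrite('pics/b.png',cv2.resize(b['pixels'][:,:,::-1],(800,600)))
o=bot.get_obs(); print(o)
print(a['pose'],b['pose'])
E
```

```text
{'t': 0.1, 'q': array([-1.31312109,  0.47773611,  0.022338  ,  1.55633137, -0.01150102,
        1.10929472, -0.08309454]), 'joint_vel': array([-0.00055872, -0.00210873, -0.00053781, -0.0030842 ,  0.00063504,
       -0.00070357, -0.00031565]), 'joint_torque': array([ 5.20555564e-03, -5.97759748e+01,  1.61436148e+00, -2.81954634e+01,
        1.29078139e-02,  4.95762943e-03, -8.47073665e-06]), 'eef_pos': array([0.24124875, 0.62985535, 0.23041928]), 'tool_rot': array([-9.15546513e-05,  1.81855281e-01,  9.83324963e-01, -8.15608556e-04]), 'contact_force': array([-0.23482569,  0.32061976,  0.59927334]), 'torque': array([-0.02522347,  0.06634303, -0.0709677 ]), 'grasp_force': 0.0, 'gripper_width': 1.0007667651443672}
[[ 0.9996832   0.01791054 -0.0176838   0.61779385]
 [ 0.02486403 -0.59360627  0.80437142 -0.97915878]
 [ 0.00390951 -0.80455628 -0.59386354  0.82919461]
 [ 0.          0.          0.          1.        ]] [[-0.08134627 -0.97280117  0.21688863  0.38232977]
 [-0.99667882  0.07857578 -0.02138192  0.0356787 ]
 [ 0.00375816 -0.21790764 -0.97596216  1.12882611]
 [ 0.          0.          0.          1.        ]]
```

View pics/a.png

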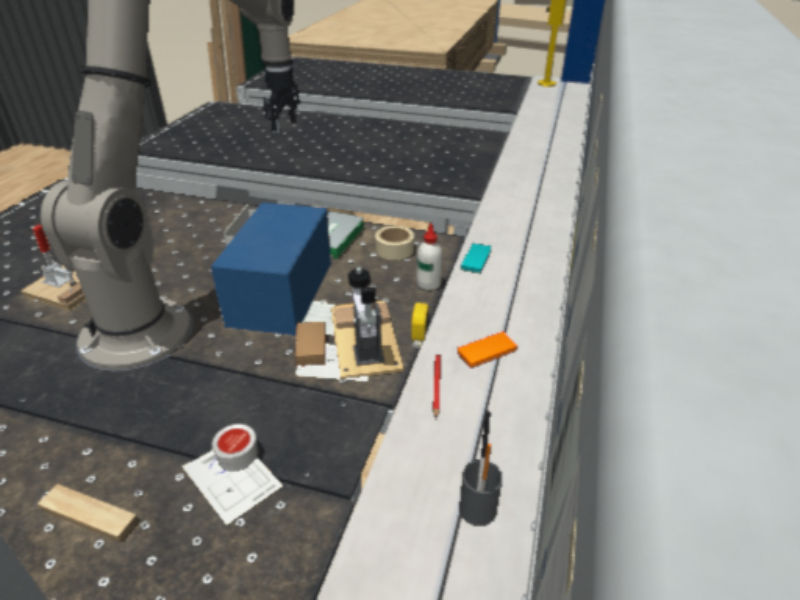

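View pics/b.png

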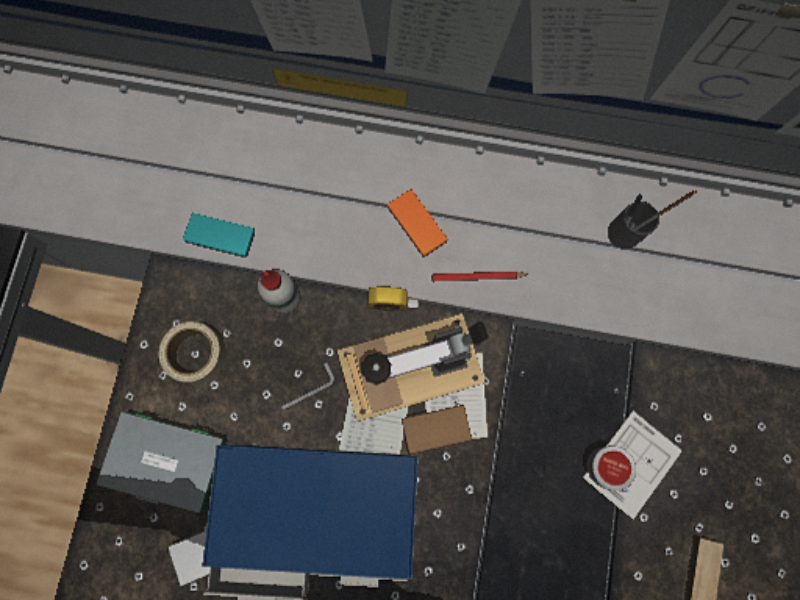

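Scene view: clamp at (365,335), tall blue box to its left (270,265). Top view: knob at (376,367), paddle at (478,333), base corners (338,350), (462,315), (487,383), (361,418). Now I measure.

```bash
python3 - <<'E'
from h import *
t=np.load('t.npz');P=t['P'];p=t['p'].astype(int)
k=512/800
def at(u,v): return P[int(v*k),int(u*k)].round(4)
for n,u,v in [('knob',376,367),('box',310,510),('boxedge',416,458),('ledge',330,230),('bottle',270,280),('tape',387,296),('armmid',420,358),('orange',417,222)]: print(n,at(u,v))
# plywood base: colour mask, ht 5-20mm
z=P[...,2]
R,G,B=p[...,0],p[...,1],p[...,2]
reg=np.zeros(z.shape,bool); reg[int(300*k):int(430*k),int(325*k):int(500*k)]=1
m=reg&(abs(z-.012)<.006)&(R>150)&(R-B>40)
print(m.sum(), np.median(z[m])); pts=P[m][:,:2].astype(np.float32)
m2=reg&(z<.05)&(z>.006)&(R-B>25)
pt2=P[m2][:,:2].astype(np.float32)
r=cv2.minAreaRect(pts); print(r); r2=cv2.minAreaRect(pt2);print(r2)
# arm: bright grey at z 0.08..0.11
m=reg&(abs(z-.096)<.008)&(R>120)&(abs(R-B)<30); q=P[m]; print('arm',m.sum(),np.median(q[:,2]))
c=q[:,:2].mean(0);U,S,V=np.linalg.svd(q[:,:2]-c); print(c,V[0],np.degrees(np.arctan2(V[0][1],V[0][0])))
# knob: dark z .12-.15
m=reg&(z>.125)&(R<90); 
n,l,st,ce=cv2.connectedComponentsWithStats(m.astype(np.uint8))
for i in range(1,n):
    if st[i,4]>15: q=P[l==i]; print('dark',st[i,4],q.mean(0).round(4),q.min(0).round(4),q.max(0).round(4),cv2.minEnclosingCircle(q[:,:2].astype(np.float32)))
c=t['p'][int(300*k):int(430*k),int(325*k):int(500*k),::-1]
cv2.imwrite('pics/c.png',cv2.resize(c,None,fx=6,fy=6,interpolation=cv2.INTER_CUBIC))
E
```

```text
knob [0.5002 0.053  0.1444]
box [0.2977 0.1626 0.1666]
boxedge [0.3572 0.0032 0.1651]
ledge [ 0.7783  0.121  -0.0017]
bottle [0.6472 0.2094 0.1586]
tape [0.6292 0.0266 0.0636]
armmid [ 0.5129 -0.0183  0.0961]
orange [ 0.7743 -0.0392  0.0168]
1604 0.011648701125944516
((0.5106229782104492, -0.0059592872858047485), (0.12888792157173157, 0.23318931460380554), 11.951981544494629)
((0.5100841522216797, -0.005823701620101929), (0.25427886843681335, 0.22259823977947235), 87.71273040771484)
arm 451 0.09455264523897
[ 0.51333067 -0.01681769] [-0.24062829  0.97061734] 103.92362554997891
dark 162 [ 0.5298 -0.1003  0.1895] [ 0.5167 -0.114   0.1316] [ 0.5449 -0.0864  0.2137] ((0.530990719795227, -0.10173948109149933), 0.015670809894800186)
dark 58 [ 0.5449 -0.0658  0.1318] [ 0.5382 -0.0879  0.125 ] [ 0.5544 -0.0444  0.1378] ((0.5450731515884399, -0.06619343906641006), 0.02250552549958229)
dark 273 [0.4963 0.053  0.1456] [0.3823 0.0308 0.126 ] [0.5212 0.076  1.1288] ((0.4511164724826813, 0.0499478280544281), 0.07035111635923386)
dark 55 [ 0.5011 -0.0738  0.15  ] [ 0.3823 -0.0956  0.1261] [0.5114 0.0357 1.1288] ((0.4457719624042511, -0.029944712296128273), 0.09137620031833649)
```

View pics/c.png

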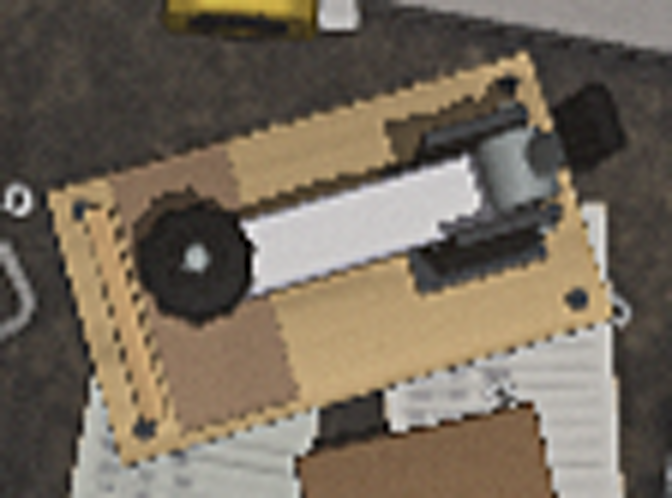

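Crop: knob centre at (197,258) of the crop, arm running right to the fork, paddle at (590,125), board (brown) below the knob. Next, a helper for shifts, and the wrist camera's mounting.

```bash
cat >> h.py <<'E'
from scipy.spatial.transform import Rotation as Ro
def rot(o=None):
    o=o or bot.get_obs(); q=o['tool_rot']; return Ro.from_quat([q[1],q[2],q[3],q[0]]).as_matrix()
def shift(target,o=None):   # cm in tool axes to reach world TCP target
    o=o or bot.get_obs(); return (rot(o).T@(np.array(target)-o['eef_pos'])*100).round(2)
C0=np.array([0.5106,-0.0060]); th=np.radians(11.95)   # rect centre at clamp y=15mm
X=np.array([np.cos(th),np.sin(th)]);Y=np.array([-np.sin(th),np.cos(th)])
def cw(x,y,z): return np.r_[C0+x*X+(y-.015)*Y,z]      # clamp->world
def wray(c,u,v): # fisheye ray in world
    f=192/np.tan(np.radians(c['fovy'])/2); dx,dy=u-c['cx'],v-c['cy']; r=np.hypot(dx,dy); a=r/f
    d=np.array([dx/r*np.sin(a),dy/r*np.sin(a),np.cos(a)]); return c['pose'][:3,3],c['pose'][:3,:3]@d
def wpix(c,w):
    f=192/np.tan(np.radians(c['fovy'])/2); p=c['pose'][:3,:3].T@(np.array(w)-c['pose'][:3,3]); a=np.arctan2(np.hypot(p[0],p[1]),p[2]); s=np.arctan2(p[1],p[0])
    return c['cx']+f*a*np.cos(s),c['cy']+f*a*np.sin(s)
E
python3 - <<'E'
from h import *
t=np.load('t.npz');P=t['P'];p=t['p'].astype(int);z=P[...,2]
m=(abs(z-.135)<.013)&(p[...,0]<90)&(np.hypot(P[...,0]-.5,P[...,1]-.053)<.035)
print('knob',P[m].mean(0),cv2.minEnclosingCircle(P[m][:,:2].astype(np.float32)),cw(0,.075,.136),cw(0,-.068,.121),cw(0,-.0805,.192))
c=cam('wrist','w0.png');o=bot.get_obs();R=rot(o)
print(c['fovy'],c['cx'],c['cy']); print('cam in tool',R.T@(c['pose'][:3,3]-o['eef_pos']),(R.T@c['pose'][:3,:3]).round(3))
print('R',R.round(3)); a=np.degrees(np.arctan2(R[1,1],R[0,1])); print('tool y dir',a,'clamp X',11.95)
print('q7',o['q'][6])
print('shift to above knob',shift(cw(0,.075,.24)),'view +y side',shift(cw(0,.2,.24)))
E
```

```text
knob [0.49748887 0.05316453 0.13461733] ((0.4983280301094055, 0.05356713384389877), 0.02416045218706131) [0.49817652 0.05269972 0.136     ] [ 0.52778582 -0.08720128  0.121     ] [ 0.53037404 -0.09943039  0.192     ]
65.70646984690485 256.05438365067783 186.660084575195
cam in tool [ 0.07115754  0.00020296 -0.1426206 ] [[ 0.001 -0.959 -0.283]
 [ 1.     0.001 -0.   ]
 [ 0.001 -0.283  0.959]]
R [[-0.934  0.358 -0.   ]
 [ 0.358  0.934 -0.001]
 [-0.    -0.001 -1.   ]]
tool y dir 69.03890319787295 clamp X 11.95
q7 -0.08311742739405562
shift to above knob [-44.64 -44.72  -0.88] view +y side [-37.84 -34.22  -0.89]
```

```bash
python3 -m jog '[[-10,-9,0,0.1],[-20,-18,0,0.2],[-30,-27,0,0.3],[-38,-34,0,0.5],[-38,-34,0,1],[-38,-34,0,1],[-38,-34,0,1],[-38,-34,0,1],[-38,-34,0,1],[-38,-34,0,1],[-38,-34,0,1],[-38,-34,0,1],[-38,-34,0,1],[-38,-34,0,1],[-38,-34,4,1],[-38,-34,4,1],[-38,-34,4,1],[-38,-34,4,1],[-38,-34,4,1]]' -1
python3 - <<'E'
from h import *
c=cam('wrist');np.savez('w1.npz',**c);o=bot.get_obs()
print(o['eef_pos'],o['q'],o['contact_force'].round(1)); print(wpix(c,cw(0,.075,.05)))
u,v=map(int,wpix(c,cw(0,.075,.05)))
cv2.imwrite('pics/d.png',cv2.resize(c['pixels'][max(0,v-80):v+80,max(0,u-100):u+100,::-1],None,fx=4,fy=3.75,interpolation=cv2.INTER_CUBIC))
E
```

```text
t: 1.73
eef_pos: [0.4751, 0.1781, 0.1926]
tool_rot: [0.0, 0.631, 0.776, 0.001]
contact_force: [0.0, 0.0, 0.2]
gripper_width: 0.997
grasp_force: 0.0
[0.47522247 0.17790853 0.19263816] [-0.82524105  0.2541179   0.4063831   2.01465757 -0.12834715  0.89469042
 -0.14419189] [ 0.1  0.2 -0.1]
(np.float64(252.3614458739487), np.float64(282.60913841183253))
```

View pics/d.png

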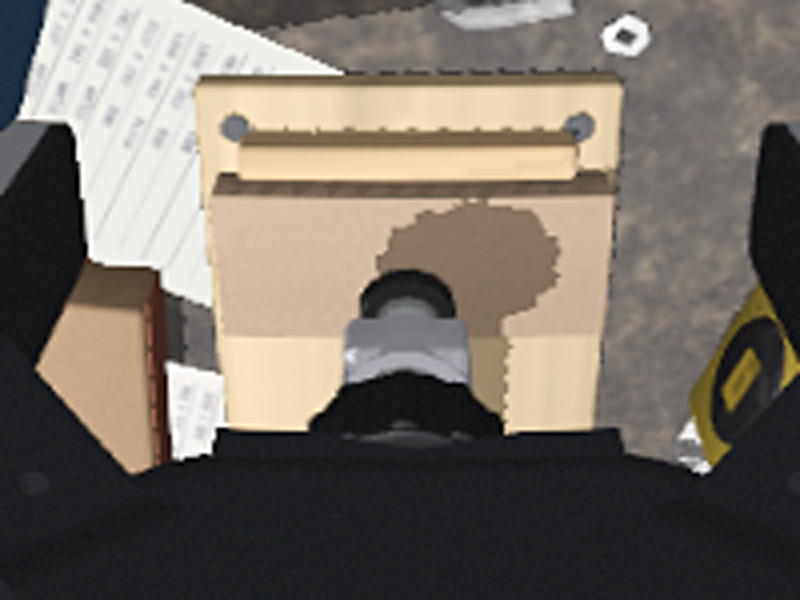

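Wrist view (upside down): the foot is the dark disc at (405,290), with the arm nose at (405,345), knob at (405,405) and the board behind it, its edge at (415,185). I read the foot's height from depth and from rays.

```bash
cat >> h.py <<'E'
def wcloud(c):
    h,w=c['depth'].shape; f=192/np.tan(np.radians(c['fovy'])/2)
    u,v=np.meshgrid(np.arange(w)-c['cx'],np.arange(h)-c['cy']); r=np.hypot(u,v)+1e-9; a=r/f; d=c['depth']
    P=np.stack([u/r*np.tan(a)*d,v/r*np.tan(a)*d,d],-1)
    return P@c['pose'][:3,:3].T+c['pose'][:3,3]
def incl(P): q=P[...,:2]-C0; return np.stack([q@X*1e3,q@Y*1e3+15,P[...,2]*1e3],-1)
E
python3 - <<'E'
from h import *
c=dict(np.load('w1.npz'));L=incl(wcloud(c));p=c['pixels']
u0,v0=int(252.36),int(282.6); 
for v in range(v0-80+52,v0-80+104,1):
    u=u0-100+101; print(v,p[v,u],L[v,u].round(1))
def px(x,y): return u0-100+x/4, v0-80+y/3.75
# board top
b=L[v0-80+54:v0-80+60,u0-100+60:u0-100+140]; print('board z',np.median(b[...,2]))
E
```

```text
254 [116  97  83] [  0.7 100.5  27.1]
255 [210 185 162] [  0.7 100.9  30.2]
256 [216 192 167] [ 0.7 99.  29.4]
257 [216 191 166] [ 0.7 98.8 31.3]
258 [215 191 167] [ 0.7 96.1 29.1]
259 [213 189 166] [ 0.7 95.9 31.1]
260 [215 191 167] [ 0.7 93.7 29.7]
261 [211 186 162] [ 0.7 93.  30.8]
262 [174 152 130] [ 0.7 91.  29.8]
263 [135 115  98] [ 0.7 90.  30.4]
264 [140 120 102] [ 0.7 87.8 29.2]
265 [140 120 103] [ 0.7 87.  30.1]
266 [139 120 103] [ 0.6 85.7 30.3]
267 [138 118 100] [ 0.6 84.5 30.6]
268 [138 118 101] [ 0.6 83.1 30.7]
269 [137 118 100] [ 0.6 81.9 31.1]
270 [138 119 101] [ 0.6 80.3 30.8]
271 [136 117  99] [ 0.6 78.3 30. ]
272 [139 119 100] [ 0.6 77.1 30.3]
273 [123 105  88] [ 0.6 75.9 30.7]
274 [19 21 22] [ 0.8 87.8 51.2]
275 [25 26 27] [ 0.9 88.5 54.3]
276 [26 27 28] [ 0.9 88.9 57. ]
277 [34 35 35] [ 0.9 86.7 55.7]
278 [37 38 38] [ 0.9 86.4 57.3]
279 [36 39 36] [ 0.8 84.3 56.2]
280 [32 35 33] [ 0.9 84.3 58.1]
281 [73 76 76] [ 0.9 83.2 58.5]
282 [ 97 100 100] [ 0.9 82.6 59.7]
283 [107 109 110] [ 0.9 82.6 61.7]
284 [130 134 134] [ 0.9 82.8 64. ]
285 [126 127 130] [ 1.1 91.5 78.2]
286 [120 118 125] [ 1.1 90.7 78.7]
287 [122 120 128] [ 1.1 91.1 81.2]
288 [123 122 129] [ 1.1 90.3 81.9]
289 [122 121 127] [ 1.1 90.3 83.7]
290 [124 121 128] [ 1.1 91.1 86.5]
291 [126 125 132] [ 1.1 90.6 87.5]
292 [124 123 130] [ 1.1 90.  88.5]
293 [125 123 130] [ 1.1 90.6 91. ]
294 [122 120 128] [ 1.2 91.1 93.4]
295 [130 128 134] [ 1.2 90.  93.6]
296 [171 169 177] [ 1.2 89.8 95. ]
297 [172 169 178] [ 1.2 89.8 96.7]
298 [173 170 179] [ 1.2 87.3 95.1]
299 [158 156 164] [ 1.2 86.9 96.4]
300 [86 87 91] [  1.4  99.1 113.4]
301 [19 18 18] [  1.4  98.8 114.6]
302 [19 16 20] [  1.4  98.9 116.2]
303 [21 19 23] [  1.4  98.6 117.3]
304 [23 23 25] [  1.4  98.6 118.8]
305 [20 18 20] [  1.4  99.5 121.5]
board z 30.1663690336908
```

```bash
python3 -m jog '[[-1,0,3,0],[-2,0,6,0],[-3,0,9,0],[-3,0,9,0],[-3,0,9,0],[-3,0,9,0]]'
cat > gap.py <<'E'
from h import *
c=cam('wrist');W=wcloud(c);L=incl(W);p=c['pixels'].astype(int);o=bot.get_obs()
print(o['eef_pos'],o['contact_force'].round(1))
cp=incl(c['pose'][:3,3]); print('cam',cp)
bz=[];res=[];ky=[];ay=[]
m=(abs(L[...,2]-30)<3)&(abs(L[...,0])<50)&(L[...,1]>85)&(L[...,1]<97); bz=np.median(L[m][:,2])
m=(L[...,2]>115)&(L[...,2]<134)&(abs(L[...,0])<8)&(L[...,1]>80); print('knob front y (98)',np.median(L[m][:,1]))
m=(L[...,2]>81)&(L[...,2]<94)&(abs(L[...,0])<12)&(L[...,1]>80); print('arm end y (91)',np.median(L[m][:,1]))
m=(L[...,2]>22)&(L[...,2]<70)&(abs(L[...,0])<13)&(L[...,1]>80)&(p.sum(-1)<150); print('board z',bz,'foot pix',m.sum())
g=p.sum(-1)
u0=int(wpix(c,cw(0,.089,.05))[0]);v0=int(wpix(c,cw(0,.089,.05))[1])
for u in range(u0-8,u0+9):
    col=g[v0-25:v0+25,u]; 
    i=next((i for i in range(1,50) if col[i]<130 and col[i-1]>=130),None)
    if i is None: continue
    hi=np.median(col[max(0,i-6):i-2]); lo=np.median(col[i+1:i+3]); v=v0-25+i-.5+ (0 if i<2 else (col[i-1]-lo)/(hi-lo)-1 if col[i-1]<.9*hi else 0)
    q,d=wray(c,u,v); q=incl(q); e=incl(np.r_[c['pose'][:3,3]+d])-q
    # intersect with foot cylinder r=14 about (0,75), nearest hit in y
    a=e[0]**2+e[1]**2; bx=q[0];by=q[1]-75; b=bx*e[0]+by*e[1]; cc=bx*bx+by*by-196; D=b*b-a*cc
    if D<0: continue
    t=(-b-D**.5)/a; res.append((u,v,*(q+t*e)))
r=np.array(res);print(r.round(1));print('rim z',np.median(r[:,4]),'gap',np.median(r[:,4])-bz)
E
python3 gap.py
```

```text
t: 2.28
eef_pos: [0.4819, 0.1487, 0.103]
tool_rot: [0.0, 0.631, 0.776, 0.001]
contact_force: [0.4, 0.0, 0.3]
gripper_width: 1.002
grasp_force: 0.0
[0.4821948  0.14895084 0.10334697] [-0.3  0.5  0.3]
cam [  4.67370281 243.8251514  245.85793681]
knob front y (98) nan
arm end y (91) nan
board z 30.184636852799013 foot pix 290
[[ 2.420e+02  3.041e+02 -6.800e+00  8.730e+01  5.270e+01]
 [ 2.430e+02  3.038e+02 -5.900e+00  8.770e+01  5.280e+01]
 [ 2.440e+02  3.025e+02 -5.200e+00  8.800e+01  5.150e+01]
 [ 2.450e+02  3.021e+02 -4.300e+00  8.830e+01  5.130e+01]
 [ 2.460e+02  3.015e+02 -3.500e+00  8.850e+01  5.080e+01]
 [ 2.470e+02  3.013e+02 -2.700e+00  8.870e+01  5.080e+01]
 [ 2.480e+02  3.013e+02 -1.900e+00  8.890e+01  5.100e+01]
 [ 2.490e+02  3.011e+02 -1.100e+00  8.900e+01  5.080e+01]
 [ 2.500e+02  3.011e+02 -3.000e-01  8.900e+01  5.080e+01]
 [ 2.510e+02  3.011e+02  6.000e-01  8.900e+01  5.080e+01]
 [ 2.520e+02  3.009e+02  1.400e+00  8.890e+01  5.050e+01]
 [ 2.530e+02  3.010e+02  2.200e+00  8.880e+01  5.040e+01]
 [ 2.540e+02  3.009e+02  3.000e+00  8.870e+01  5.020e+01]
 [ 2.550e+02  3.011e+02  3.800e+00  8.850e+01  5.020e+01]
 [ 2.560e+02  3.015e+02  4.600e+00  8.820e+01  5.040e+01]
 [ 2.570e+02  3.015e+02  5.500e+00  8.790e+01  5.000e+01]
 [ 2.580e+02  3.021e+02  6.300e+00  8.750e+01  5.030e+01]]
rim z 50.796707993560744 gap 20.61207114076173
  return _methods._mean(a, axis=axis, dtype=dtype,
  ret = ret.dtype.type(ret / rcount)
```

```bash
python3 -m jog '[[0,0,-4,0],[0,0,-8,0],[0,0,-10,0],[-2,0,-10,-0.1],[-4,0,-10,-0.2],[-6,0,-10,-0.3],[-9,0,-10,-0.4],[-9,0,-10,-0.5],[-9,0,-10,-0.5],[-9,0,-10,-0.5],[-9,0,-10,-0.5]]' -1
python3 - <<'E'
from h import *
o=bot.get_obs();print(o['eef_pos'],o['q'].round(2),shift(cw(.0005,.0752,.108)))
E
```

```text
t: 3.25
eef_pos: [0.4994, 0.0609, 0.2023]
tool_rot: [0.0, 0.42, 0.908, 0.001]
contact_force: [0.3, -0.3, 0.3]
gripper_width: 1.005
grasp_force: 0.0
[0.49941256 0.06085871 0.20225692] [-0.58  0.23  0.39  2.01 -0.11  0.91  0.58] [-0.55 -0.59  9.42]
```

```bash
python3 -m jog '[[-0.55,-0.6,0,0],[-0.55,-0.6,3,0],[-0.55,-0.6,6,0],[-0.55,-0.6,8,0],[-0.55,-0.6,9,0],[-0.55,-0.6,9.4,0],[-0.55,-0.6,9.4,0]]' -1
python3 -m jog '[[0,0,0,0],[0,0,0,0],[0,0,0,0],[0,0,0,0],[0,0,0,0],[0,0,0,0],[0,0,0,0],[0,0,0,0],[0,0,0,0],[0,0,0,0]]' 1 40
```

```text
t: 3.83
eef_pos: [0.4979, 0.0514, 0.107]
tool_rot: [-0.0, 0.42, 0.908, -0.0]
contact_force: [-0.6, -0.5, 0.3]
gripper_width: 0.999
grasp_force: 0.0
t: 4.67
eef_pos: [0.499, 0.0517, 0.1077]
tool_rot: [0.001, 0.419, 0.908, 0.001]
contact_force: [4.4, 2.6, 4.7]
gripper_width: 0.521
grasp_force: 41.8
```

```bash
python3 -m jog '[[0,0,0,0.1],[0,0,0,0.2],[0,0,0,0.3],[0,0,0,0.4],[0,0,0,0.5],[0,0,0,0.6],[0,0,0,0.7],[0,0,0,0.8],[0,0,0,0.9],[0,0,0,1.0],[0,0,0,1.1],[0,0,0,1.2],[0,0,0,1.3],[0,0,0,1.35],[0,0,0,1.35]]'
python3 -m jog '[[0,0,0,0.1],[0,0,0,0.2],[0,0,0,0.3],[0,0,0,0.4],[0,0,0,0.5],[0,0,0,0.6],[0,0,0,0.7],[0,0,0,0.8],[0,0,0,0.9],[0,0,0,1.0],[0,0,0,1.1],[0,0,0,1.2],[0,0,0,1.3],[0,0,0,1.35],[0,0,0,1.35]]'
python3 -c "
from h import *
o=bot.get_obs();print(o['q'].round(2),o['torque'].round(2))"
```

```text
t: 5.92
eef_pos: [0.4981, 0.0517, 0.1072]
tool_rot: [0.0, 0.895, 0.446, -0.0]
contact_force: [1.6, 2.6, 3.3]
gripper_width: 0.522
grasp_force: 41.8
t: 7.17
eef_pos: [0.4978, 0.0525, 0.1069]
tool_rot: [-0.0, 0.978, -0.21, -0.001]
contact_force: [1.5, 6.5, 2.9]
gripper_width: 0.526
grasp_force: 41.8
[-1.02  0.6   1.06  2.12 -0.73  0.84 -1.5 ] [ 1.16 -0.29 -0.2 ]
```

```bash
python3 -m jog '[[0,0,0,0],[0,0,0,0],[0,0,0,0],[0,0,0,0],[0,0,-3,0],[0,0,-6,0],[0,0,-9,0],[0,0,-9,-0.1],[0,0,-9,-0.2],[-1,-1,-9,-0.3],[-2,-3,-9,-0.4],[-3,-5,-9,-0.5],[-4,-6,-9,-0.6],[-5.4,-8.2,-9,-0.8],[-5.4,-8.2,-9,-0.9],[-5.4,-8.2,-9,-1.0]]' -1
python3 -m jog '[[0,0,0,-0.1],[0,0,0,-0.2],[0,0,0,-0.3],[0,0,0,-0.4],[0,0,0,-0.5],[0,0,0,-0.6],[0,0,0,-0.7],[0,0,0,-0.8],[0,0,0,-0.9],[0,0,0,-1.0],[0,0,0,-1.1],[0,0,3,-1.2],[0,0,6,-1.2],[0,0,9,-1.2],[0,0,9,-1.2],[0,0,9.4,-1.2]]' -1
python3 gap.py 2>/dev/null
```

```text
t: 8.5
eef_pos: [0.482, 0.1497, 0.197]
tool_rot: [0.0, 0.961, 0.277, -0.0]
contact_force: [0.3, -0.6, -0.6]
gripper_width: 0.999
grasp_force: 0.0
t: 9.83
eef_pos: [0.482, 0.1473, 0.103]
tool_rot: [-0.0, 0.641, 0.768, -0.001]
contact_force: [0.2, 0.1, 1.3]
gripper_width: 1.001
grasp_force: 0.0
[0.48270244 0.14771794 0.10331127] [ 0.5 -0.2 -0.5]
cam [  7.04882866 242.75867405 245.63958948]
knob front y (98) nan
arm end y (91) nan
board z 30.199213933481406 foot pix 258
[[245.  295.8  -7.2  87.   42.7]
 [246.  295.1  -6.4  87.5  42.3]
 [247.  294.3  -5.5  87.9  41.7]
 [248.  294.   -4.7  88.2  41.7]
 [249.  293.3  -3.8  88.5  41.1]
 [250.  293.3  -3.   88.7  41.3]
 [251.  293.2  -2.1  88.8  41.4]
 [252.  293.1  -1.3  88.9  41.5]
 [253.  293.   -0.4  89.   41.5]
 [254.  292.9   0.4  89.   41.3]
 [255.  292.9   1.2  88.9  41.2]
 [256.  292.7   2.1  88.8  40.9]
 [257.  292.8   2.9  88.7  40.9]
 [258.  293.    3.8  88.5  41. ]
 [259.  293.1   4.6  88.2  40.8]
 [260.  293.7   5.4  87.9  41.2]
 [261.  293.8   6.3  87.5  40.9]]
rim z 41.33306790881804 gap 11.133853975336631
```

```bash
cat > g2.py <<'E'
from h import *
def go(c):
    L=incl(wcloud(c)); g=c['pixels'].astype(int).sum(-1)
    u0,v0=[int(a) for a in wpix(c,cw(0.0007,.089,.05))]
    for v in range(v0-18,v0+14):
        s=slice(u0-3,u0+4); print(v,np.median(g[v,s]),L[v,s].mean(0).round(1))
import sys
print('before');go(dict(np.load('w1.npz')))
c=cam('wrist');np.savez('w2.npz',**c);print('after');go(c)
cv2.imwrite('pics/e.png',cv2.resize(c['pixels'][224:384,150:360,::-1],None,fx=3.75,fy=3.75,interpolation=cv2.INTER_CUBIC))
E
python3 g2.py
```

```text
before
254 299.0 [ -0.4 101.3  28.6]
255 558.0 [ -0.4 100.9  30.3]
256 575.0 [-0.5 99.3 29.8]
257 572.0 [-0.4 98.3 30.5]
258 570.0 [-0.5 96.8 30.2]
259 568.0 [-0.5 95.6 30.6]
260 570.0 [-0.5 94.1 30.3]
261 574.0 [-0.5 92.9 30.7]
262 491.0 [-0.5 91.1 29.9]
263 349.0 [-0.5 90.  30.5]
264 361.0 [-0.5 88.2 29.9]
265 359.0 [-0.5 87.  30.2]
266 359.0 [-0.5 85.6 30.3]
267 356.0 [-0.6 84.2 30.3]
268 352.0 [-0.6 82.8 30.2]
269 356.0 [-0.6 81.5 30.4]
270 356.0 [-0.6 79.7 29.9]
271 352.0 [-0.6 78.5 30.3]
272 358.0 [-0.6 76.8 29.9]
273 315.0 [-0.6 75.6 30.2]
274 62.0 [-0.4 85.3 47.3]
275 78.0 [-0.3 88.3 54. ]
276 81.0 [-0.3 88.1 55.7]
277 102.0 [-0.3 87.3 56.6]
278 113.0 [-0.2 86.8 57.8]
279 111.0 [-0.3 85.1 57.4]
280 106.0 [-0.3 83.5 57. ]
281 168.0 [-0.3 82.6 57.8]
282 294.0 [-0.3 82.5 59.5]
283 303.0 [  0.7 109.8 100.5]
284 378.0 [-0.2 81.9 62.6]
285 386.0 [ 0.  91.3 77.8]
after
281 571.0 [ 0.5 93.8 30.2]
282 566.0 [ 0.4 92.6 30. ]
283 524.0 [ 0.4 91.9 30.5]
284 353.0 [ 0.4 90.6 30.2]
285 357.0 [ 0.3 89.5 30.2]
286 362.0 [ 0.3 88.3 30.1]
287 360.0 [ 0.3 87.2 30.1]
288 360.0 [ 0.2 86.3 30.4]
289 362.0 [  1.2 107.5  60.9]
290 357.0 [ 0.1 84.  30.2]
291 359.0 [ 0.1 83.  30.4]
292 359.0 [ 0.1 81.9 30.4]
293 230.0 [ 0.4 88.4 40.5]
294 70.0 [ 0.4 88.1 41.6]
295 76.0 [ 0.4 88.  42.9]
296 82.0 [ 0.4 88.  44.3]
297 82.0 [ 0.4 87.6 45.2]
298 91.0 [ 0.4 87.7 46.7]
299 110.0 [ 0.4 87.  47.2]
300 113.0 [ 0.4 86.2 47.6]
301 111.0 [ 0.4 85.3 47.7]
302 107.0 [ 0.3 84.2 47.8]
303 129.0 [ 0.3 82.9 47.6]
304 257.0 [ 0.3 82.8 48.8]
305 292.0 [ 0.3 83.4 50.8]
306 295.0 [ 0.3 83.3 52. ]
307 299.0 [ 0.3 82.6 52.5]
308 406.0 [ 0.3 82.4 53.7]
309 412.0 [ 0.3 81.4 53.7]
310 412.0 [ 0.2 80.1 53.4]
311 380.0 [ 0.2 79.  53.5]
312 293.0 [ 0.2 79.  54.8]
```

View pics/e.png

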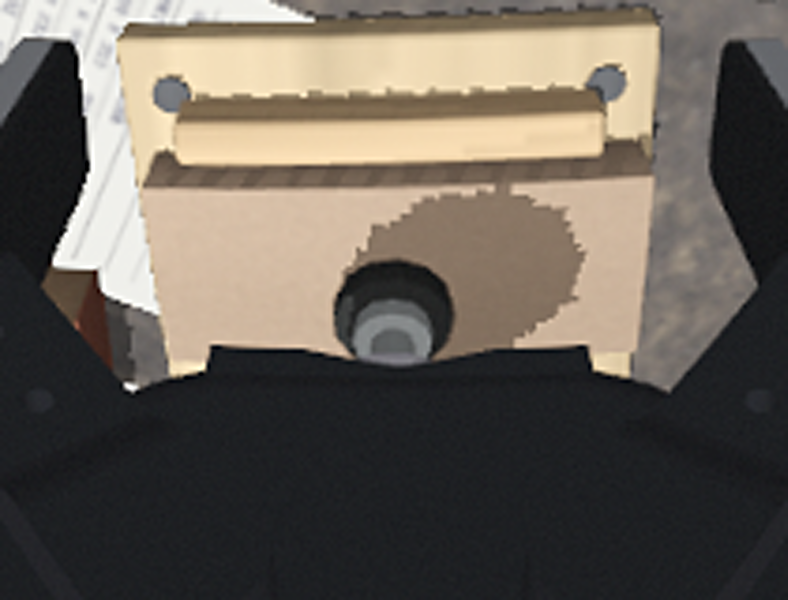

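Wrist view: foot disc at (392,310) is now closer to the board, and the gap looks like 11 mm instead of the intended 13. I check knob and lever in the top and scene views from here.

```bash
cat > chk.py <<'E'
from h import *
for n in('top','scene'):
    c=cam(n);L=incl(cloud(c));g=c['pixels'].astype(int).sum(-1)
    def med(x0,x1,y0,y1,z0,z1):
        m=(L[...,0]>x0)&(L[...,0]<x1)&(L[...,1]>y0)&(L[...,1]<y1)&(L[...,2]>z0)&(L[...,2]<z1); return m.sum(),np.median(L[m],0).round(1) if m.any() else None
    print(n,'knobtop ring',med(-20,20,58,92,126,139),'stud',med(-4,4,71,79,138,160),'arm top',med(-10,10,-10,45,80,105),'paddle top',med(-14,14,-175,-70,150,225))
    m=(abs(L[...,0])<5)&(abs(L[...,1]-75)<5)&(L[...,2]>100)&(L[...,2]<160); print(np.sort(L[m][:,2]).round(1))
c=bot.read_camera('top');np.save('top2.npy',c['pixels'])
E
python3 chk.py; python3 - <<'E'
from h import *
t=np.load('t.npz');L=incl(t['P']);m=(abs(L[...,0])<5)&(abs(L[...,1]-75)<5)&(L[...,2]>100)&(L[...,2]<160); print('before',np.sort(L[m][:,2]).round(1))
m=(abs(L[...,0])<10)&(L[...,1]>-10)&(L[...,1]<45)&(L[...,2]>80);print(np.median(L[m],0))
m=(abs(L[...,0])<20)&(L[...,1]>55)&(L[...,1]<95)&(L[...,2]>126)&(L[...,2]<139);print(np.median(L[m],0))
E
```

```text
top knobtop ring (np.int64(217), array([ -0.4,  75.1, 133.8])) stud (np.int64(4), array([-1.000e-01,  7.590e+01,  1.398e+02])) arm top (np.int64(166), array([-0.2, 17.7, 92.7])) paddle top (np.int64(166), array([ -0.8, -88.6, 195.5]))
[130.4 136.2 136.5 136.6 136.6 136.9 137.6 137.7 137.8 137.9 137.9 138.
 138.3 139.  139.2 139.5 140.6 141.1]
scene knobtop ring (np.int64(65), array([ -0. ,  69. , 133.1])) stud (np.int64(1), array([ -0.8,  74.3, 138. ])) arm top (np.int64(30), array([-4.2, 23.1, 91.9])) paddle top (np.int64(107), array([  1.1, -97.8, 190.1]))
[133.  134.1 135.9 136.  138. ]
before [136.3 139.1 143.1 143.6 144.4 144.7 146.4 146.4 146.6 147.4 147.5 147.5
 147.8 148.2 148.4 148.6 150.2 151. ]
[-0.09989066 17.60294792 94.55264524]
[ -1.51083678  75.28896865 134.74708663]
```

```bash
python3 -m jog '[[0,0,-4,0],[0,0,-8,0],[0,0,-12,0],[0,0,-15,0],[-4,0,-15.5,-0.03],[-8,0,-15.5,-0.03],[-12,0,-15.5,-0.03],[-16,0,-15.5,-0.03],[-20,0,-15.5,-0.03],[-21,0,-15.5,-0.03],[-21,0,-15.5,-0.03],[-21,0,-15.5,-0.03],[-21,0,-15.5,-0.03],[-21,0,-15.5,-0.03]]' 1 40
python3 - <<'E'
from h import *
o=bot.get_obs();print(incl(o['eef_pos']),o['q'].round(2),shift(cw(0,-.045,.185)))
R=rot(o);print('toolx az',np.degrees(np.arctan2(R[1,0],R[0,0])))
# paddle from top
c=cam('top','f.png');L=incl(cloud(c));m=(abs(L[...,0])<20)&(L[...,1]<-70)&(L[...,1]>-130)&(L[...,2]>150)&(L[...,2]<215)
if m.any(): print(m.sum(),np.percentile(L[m],[5,50,95],axis=0).round(1))
E
```

```text
t: 11.25
eef_pos: [0.5202, -0.0562, 0.2584]
tool_rot: [-0.0, 0.628, 0.778, 0.0]
contact_force: [-0.6, 0.8, 0.1]
gripper_width: -0.003
grasp_force: 0.0
[ -0.95966962 -36.13265179 258.3616107 ] [-0.71  0.25  0.84  1.92 -0.21  1.06  0.43] [-0.89  0.09  7.34]
toolx az 102.21009483937553
```

```bash
python3 -m jog '[[-0.9,0.1,3,0],[-0.9,0.1,6,0],[-0.9,0.1,7.3,0],[-0.9,0.1,7.3,0],[-0.9,0.1,7.3,0],[-0.9,0.1,7.3,0]]'
python3 -m jog '[[-1,0,0,0],[-2,0,0,0],[-3,0,-0.2,0],[-4,0,-0.3,0],[-5,0,0.2,0],[-5.5,0,0.6,0],[-5.8,0,0.85,0],[-5.8,0,0.85,0],[-5.8,0,0.85,0]]'
python3 - <<'E'
from h import *
print(incl(bot.get_obs()['eef_pos']))
c=cam('top');L=incl(cloud(c));m=(abs(L[...,0])<16)&(L[...,1]<-80)&(L[...,1]>-170)&(L[...,2]>110)&(L[...,2]<215)
print(m.sum(),np.percentile(L[m],[5,50,95],axis=0).round(1) if m.any() else '')
E
```

```text
t: 11.8
eef_pos: [0.5239, -0.0664, 0.1863]
tool_rot: [0.001, 0.629, 0.778, 0.001]
contact_force: [1.0, 0.4, -0.6]
gripper_width: -0.002
grasp_force: 0.0
t: 12.55
eef_pos: [0.535, -0.1238, 0.1766]
tool_rot: [-0.0, 0.629, 0.777, -0.0]
contact_force: [0.4, -0.5, 0.3]
gripper_width: -0.001
grasp_force: 0.0
[  -0.53329287 -105.32219363  176.59982353]
2 [[  4.7 -82.  138.6]
 [  5.1 -81.1 139.3]
 [  5.5 -80.1 140. ]]
```

```bash
python3 -m jog '[[-0.27,0,0.24,0],[-0.53,0,0.48,0],[-0.53,0,0.48,0]]' | grep -E 'eef|contact'
python3 -m jog '[[-0.24,0,0.27,0],[-0.47,0,0.53,0],[-0.47,0,0.53,0]]' | grep -E 'eef|contact'
python3 -m jog '[[-0.21,0,0.3,0],[-0.43,0,0.6,0],[-0.43,0,0.6,0]]' | grep -E 'eef|contact'
python3 -m jog '[[-0.2,0,0.31,0],[-0.37,0,0.62,0],[-0.37,0,0.62,0]]' | grep -E 'eef|contact'
```

```text
eef_pos: [0.5363, -0.1289, 0.1717]
contact_force: [-0.4, 1.1, 0.4]
eef_pos: [0.5374, -0.1336, 0.1664]
contact_force: [0.3, 0.0, 1.5]
eef_pos: [0.5383, -0.1379, 0.1605]
contact_force: [-0.3, 0.7, 2.4]
eef_pos: [0.5391, -0.1415, 0.1544]
contact_force: [-0.3, -0.3, 2.5]
```

```bash
python3 - <<'E'
from h import *
a=cam('scene');c=cam('wrist')
L=incl(cloud(a));m=(abs(L[...,0])<18)&(L[...,1]<-95)&(L[...,1]>-170)&(L[...,2]>120)&(L[...,2]<215);print(incl(bot.get_obs()['eef_pos']),m.sum())
k=a['pixels'][150:270,190:290,::-1]; w=c['pixels'][180:,130:390,::-1]
cv2.imwrite('pics/g.png',np.hstack([cv2.resize(k,(400,480),interpolation=cv2.INTER_CUBIC),cv2.resize(w,(400,480))]))
E
```

```text
[  -0.17866534 -123.33669916  154.53062084] 229
```

View pics/g.png

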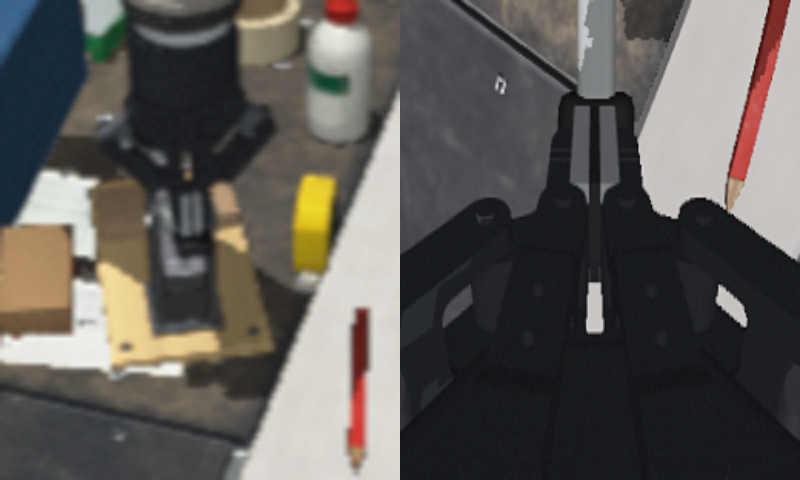

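Left (scene): fingertips at (190,190) resting on the lever. Right (wrist): lever bar at (597,50), running in under the tips. Contact is good, so I go on while watching the force.

```bash
python3 -m jog '[[-0.15,0,0.32,0],[-0.3,0,0.65,0],[-0.3,0,0.65,0]]' | grep -E 'eef|contact'
python3 -m jog '[[-0.11,0,0.34,0],[-0.22,0,0.68,0],[-0.22,0,0.68,0]]' | grep -E 'eef|contact'
python3 chk.py
```

```text
eef_pos: [0.5397, -0.1444, 0.148]
contact_force: [-0.3, 0.3, 2.8]
eef_pos: [0.5402, -0.1467, 0.1411]
contact_force: [-0.1, -0.4, 1.7]
top knobtop ring (np.int64(10), array([  0.8,  75.6, 126.9])) stud (np.int64(0), None) arm top (np.int64(92), array([-1.9, 18.1, 81.3])) paddle top (np.int64(0), None)
[121.4 123.1 123.2 123.6 124.1 124.1 124.6 124.8 124.9 125.2 125.2 126.
 126.1 126.4 126.5 127.5 129.5 131.1]
scene knobtop ring (np.int64(0), None) stud (np.int64(0), None) arm top (np.int64(4), array([-2.7, 35.5, 81.9])) paddle top (np.int64(191), array([   0.4, -139.7,  186.5]))
[]
```

```bash
for i in 1; do python3 -m jog '[[-0.09,0,0.35,0]]' | grep -E 'eef|contact'; python3 -m jog '[[-0.09,0,0.35,0]]' | grep -E 'eef|contact'; python3 -m jog '[[-0.05,0,0.35,0]]' | grep -E 'eef|contact'; python3 -m jog '[[-0.05,0,0.35,0]]' | grep -E 'eef|contact';  python3 -m jog '[[-0.05,0,0.35,0]]' | grep -E 'eef|contact'; python3 -m jog '[[0,0,0,0]]' | grep -E 'eef|contact'; done
python3 - <<'E'
from h import *
c=cam('top');L=incl(cloud(c))
m=(abs(L[...,0])<10)&(L[...,1]>-10)&(L[...,1]<45)&(L[...,2]>65)&(L[...,2]<105);print(m.sum(),np.median(L[m],0))
m=(abs(L[...,0])<5)&(abs(L[...,1]-75)<5)&(L[...,2]>100)&(L[...,2]<160);print('stud (137.8)',np.median(L[m],0))
E
```

```text
eef_pos: [0.5404, -0.1474, 0.1383]
contact_force: [-0.6, -0.0, 6.3]
eef_pos: [0.5405, -0.1483, 0.1345]
contact_force: [-1.0, 0.6, 3.3]
eef_pos: [0.5406, -0.1489, 0.1308]
contact_force: [0.2, -1.0, 3.3]
eef_pos: [0.5407, -0.1493, 0.127]
contact_force: [0.4, -0.8, 2.6]
eef_pos: [0.5407, -0.1496, 0.1233]
contact_force: [0.8, 0.2, 0.3]
eef_pos: [0.5399, -0.1492, 0.1226]
contact_force: [-0.6, 0.3, -0.9]
160 [-4.67885690e-02  1.75321704e+01  8.03034972e+01]
stud (137.8) [ -0.65425655  75.09228928 125.39911533]
```

```bash
python3 -m jog '[[0,0,0.2,0],[0,0,0.4,0]]' | grep -E 'eef|contact';python3 -m jog '[[0,0,0.1,0],[0,0,0.2,0]]' | grep -E 'eef|contact'; python3 -m jog '[[0,0,0.1,0],[0,0,0.2,0]]' | grep -E 'eef|contact'
```

```text
eef_pos: [0.5406, -0.1493, 0.1194]
contact_force: [0.1, 0.6, 0.5]
eef_pos: [0.5408, -0.1493, 0.1184]
contact_force: [-5.1, 2.9, 17.5]
eef_pos: [0.541, -0.1493, 0.118]
contact_force: [-10.9, 5.5, 36.1]
```

Hard stop met at z 0.119, as predicted for home. I back off and inspect.

```bash
python3 -m jog '[[0,0,-0.5,0],[0,0,-3,0],[0,0,-7,0],[0,0,-11,0],[0,0,-15,0],[-4,0,-15,0],[-8,0,-15,0],[-12,0,-15,0],[-12,0,-15,0]]' | grep -E 'eef|contact'
python3 - <<'E'
from h import *
c=cam('top');L=incl(cloud(c));g=c['pixels'].astype(int).sum(-1)
m=(abs(L[...,0])<10)&(L[...,1]>-10)&(L[...,1]<45)&(L[...,2]>65)&(L[...,2]<105);print('arm(94.5)',m.sum(),np.median(L[m],0))
m=(abs(L[...,0])<5)&(abs(L[...,1]-75)<5)&(L[...,2]>100)&(L[...,2]<160);print('stud (137.8)',np.median(L[m],0))
m=(abs(L[...,0])<20)&(L[...,1]>55)&(L[...,1]<95)&(L[...,2]>108)&(L[...,2]<123);print('knob(134.7)',np.median(L[m],0))
m=(abs(L[...,0])<10)&(L[...,1]<-122)&(L[...,1]>-158)&(L[...,2]>90)&(L[...,2]<200);print('paddle',m.sum(),np.median(L[m],0) if m.any() else '')
w=cam('wrist')
cv2.imwrite('pics/h.png',np.hstack([cv2.resize(c['pixels'][190:285,205:325,::-1],(400,480),interpolation=cv2.INTER_CUBIC),cv2.resize(w['pixels'][:,:,::-1],(400,480))]))
E
```

```text
eef_pos: [0.5643, -0.2758, 0.2666]
contact_force: [-1.6, -0.3, 1.0]
arm(94.5) 159 [-0.1760989  17.61194907 80.41870038]
stud (137.8) [ -0.65662018  74.72816777 125.52059346]
knob(134.7) [ -1.65882727  74.82312359 120.50059964]
paddle 104 [  -0.27000314 -139.72996334  116.06914771]
```

View pics/h.png

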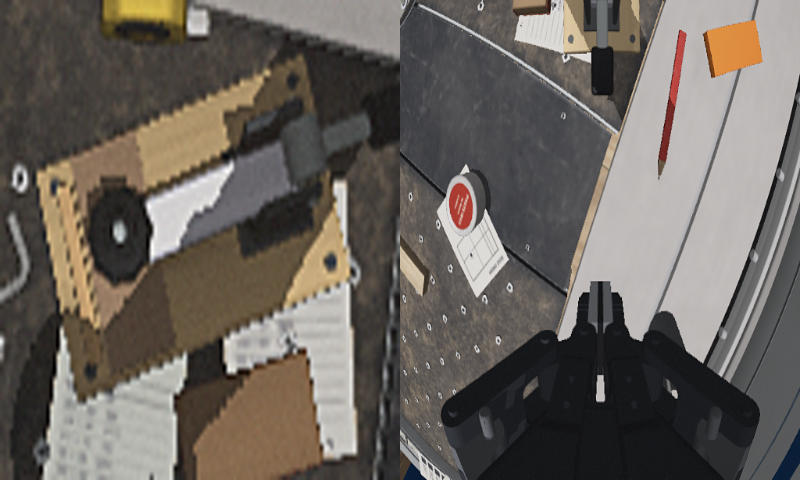

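Left (top): lever lies down to the right, with its bar at (345,130); knob at (118,230). The paddle is at z 116 mm, which is home. Right (wrist): the gripper hangs clear of everything. From the earlier side pose I check the foot's seating, which also tests the gap estimator, since the gap should now be 0.

```bash
python3 -m jog '[[4,0,0,0],[8,0,0,0],[12,0,0,0],[16,0,0,0],[20,0,0,0],[24,0,0,0],[28,0,0,0],[32,0,0,0],[36,0,0,0],[40,0,0,0],[43,0,0,0],[43,0,0,0],[43,0,0,0],[43,0,0,0],[43,0,4,0],[43,0,8,0],[43,0,12,0],[43,0,16,0],[43,0,16,0]]' -1
python3 gap.py 2>/dev/null | tail -22; sed -i 's/^print(.before.*$//; s/w2.npz/w3.npz/; s/e.png/i.png/; s/v0-18,v0+14/v0-35,v0+12/' g2.py; python3 g2.py
```

```text
t: 17.83
eef_pos: [0.4715, 0.1506, 0.0998]
tool_rot: [-0.002, 0.63, 0.777, -0.006]
contact_force: [-0.9, 0.1, -0.4]
gripper_width: 0.996
grasp_force: 0.0
cam [ -3.38467841 248.62561293 242.2431421 ]
knob front y (98) nan
arm end y (91) nan
board z 30.20936971390438 foot pix 241
[[254.  295.9  -7.5  86.8  33.4]
 [255.  295.5  -6.7  87.3  33.4]
 [256.  294.7  -5.8  87.7  32.8]
 [257.  293.8  -4.9  88.1  32. ]
 [258.  293.7  -4.1  88.4  32.1]
 [259.  293.   -3.2  88.6  31.4]
 [260.  293.1  -2.3  88.8  31.7]
 [261.  292.9  -1.5  88.9  31.7]
 [262.  292.9  -0.6  89.   31.7]
 [263.  292.9   0.3  89.   31.7]
 [264.  293.    1.1  89.   31.8]
 [265.  293.1   2.   88.9  31.8]
 [266.  293.1   2.9  88.7  31.6]
 [267.  293.1   3.8  88.5  31.4]
 [268.  293.7   4.6  88.2  31.9]
 [269.  293.8   5.5  87.9  31.6]
 [270.  294.    6.4  87.4  31.3]]
rim z 31.745839873093445 gap 1.536470159189065
after
268 645.0 [-1.000e-01  1.096e+02  2.620e+01]
269 655.0 [-1.000e-01  1.086e+02  2.610e+01]
270 653.0 [-1.000e-01  1.076e+02  2.620e+01]
271 631.0 [-1.000e-01  1.066e+02  2.630e+01]
272 348.0 [  0.  101.3  19
[... 468 characters left out ...]
 0.  89.9 30.2]
290 359.0 [ 0.  88.6 30. ]
291 257.0 [ 0.  87.6 30.2]
292 63.0 [ 0.  87.6 31.7]
293 78.0 [ 0.  88.  33.7]
294 82.0 [ 0.  88.  35.2]
295 82.0 [ 0.  88.1 36.8]
296 98.0 [ 0.  87.6 37.6]
297 118.0 [ 0.  86.7 37.8]
298 112.0 [ 0.  86.3 38.7]
299 108.0 [-1.000e-01  1.081e+02  6.780e+01]
300 101.0 [ 0.  83.7 38.4]
301 220.0 [ 0.  82.9 38.8]
302 294.0 [ 0.  82.7 40. ]
303 292.0 [ 0.  82.8 41.5]
304 300.0 [ 0.  82.5 42.5]
305 377.0 [ 0.  82.6 44. ]
306 412.0 [ 0.  81.6 44.2]
307 412.0 [ 0.  80.5 44.2]
308 403.0 [ 0.1 79.2 44.1]
309 282.0 [ 0.1 78.8 45. ]
310 286.0 [ 0.1 78.2 45.7]
311 282.0 [ 0. 79. 48.]
312 310.0 [-0.1 90.5 62.6]
313 369.0 [-0.1 91.  64.5]
314 370.0 [-0.1 91.  65.7]
```

View pics/i.png

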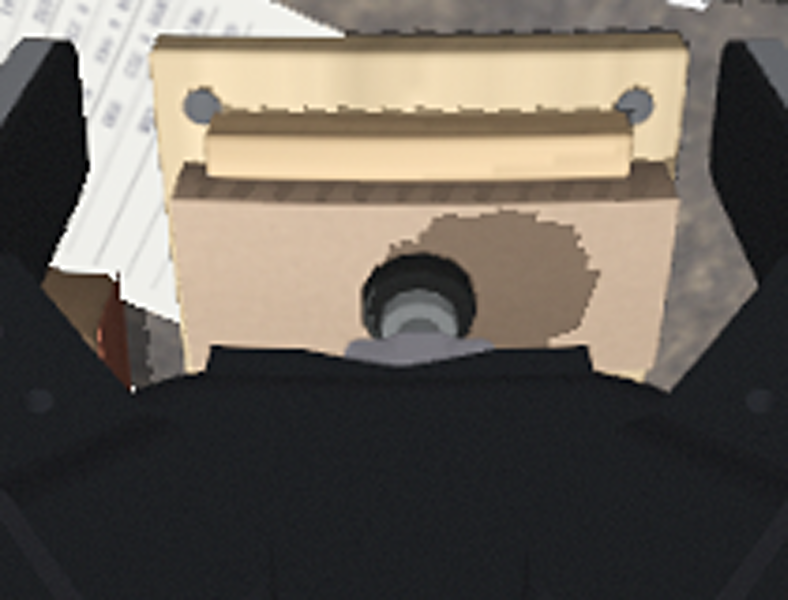

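Wrist view: the foot (418,300) sits on the board, board still against the fence. Next I see how far the foot yields, from stud protrusion over the knob and arm drop, averaged over frames.

```bash
cat > prot.py <<'E'
from h import *
def f(P,p,tag):
    L=incl(P);r=np.hypot(L[...,0],L[...,1]-75);z=L[...,2];g=p.astype(int).sum(-1)
    near=(r<30)&(z>100)&(z<155)
    st=near&(r<5)&(g>270); kn=near&(r>8)&(r<19)&(g<200)
    ar=(abs(L[...,0])<12)&(L[...,1]>-10)&(L[...,1]<45)&(z>65)&(z<105)
    bd=(abs(L[...,0])<60)&(abs(z-30)<4)&(L[...,1]>45)&(L[...,1]<100)
    print(tag,'stud',st.sum(),z[st].mean().round(2),np.sort(z[st]).round(1)[-5:],'knob',kn.sum(),np.median(z[kn]).round(2),'arm',ar.sum(),np.median(z[ar]).round(2),'board',np.median(z[bd]).round(2))
t=np.load('t.npz');f(t['P'],t['p'],'init')
s=np.load('s.npz');f(s['P'],s['p'],'init scene')
for i in range(4):
    c=cam('top');f(cloud(c),c['pixels'],'now')
c=cam('scene');f(cloud(c),c['pixels'],'now scene')
w=dict(np.load('w1.npz'));
for n in('w1','w3'):
    w=dict(np.load(n+'.npz'));L=incl(wcloud(w));m=(abs(L[...,0])<13)&(abs(L[...,1]-91)<4)&(L[...,2]>58)&(L[...,2]<100);print(n,'nose',m.sum(),np.percentile(L[m][:,2],[1,3,50,99]).round(1))
E
python3 prot.py
```

```text
init stud 14 147.41 [148.2 148.4 148.6 150.2 151. ] knob 153 135.01 arm 199 94.51 board 29.56
init scene stud 4 145.55 [143.8 144.2 145.5 148.7] knob 39 134.6 arm 34 94.14 board 29.04
now stud 12 125.64 [126.2 126.6 127.  127.4 130.5] knob 152 121.01 arm 199 80.15 board 29.83
now stud 12 127.78 [128.6 128.7 128.8 128.9 129. ] knob 154 120.78 arm 198 80.44 board 29.74
now stud 12 125.59 [125.9 125.9 126.  126.5 126.5] knob 152 120.74 arm 197 80.02 board 29.68
now stud 12 126.76 [128.  128.3 129.  129.1 129.3] knob 156 121.07 arm 194 80.46 board 29.73
now scene stud 3 126.81 [126.4 126.6 127.5] knob 38 120.45 arm 44 80.07 board 29.44
w1 nose 329 [77.  78.  89.1 96.7]
w3 nose 213 [62.2 62.8 68.2 73.2]
```

```bash
python3 -m jog '[[0,0,-4,0],[0,0,-8,0],[0,0,-12,0],[0,0,-15,0],[0,0,-15,0],[0,0,-15,0]]' | grep -E 't:|eef|contact'; python3 -c "
from h import *
print(bot.hand_in())"
```

```text
t: 18.68
eef_pos: [0.4774, 0.1543, 0.2587]
tool_rot: [0.0, 0.629, 0.777, 0.003]
contact_force: [-0.7, 0.1, -0.9]
the job is handed in; nothing more can be done
None
```

I turned the knob 2.7 rad clockwise, flipped the lever onto its home stop and handed in at about 19 s. The foot is seated on the board, but the clamping force is only inferred, at about 45 N (possible range 30–70 N). The knob grip also nudged the lever about 0.1 rad before the flip.

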